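Rake heaped bread chunks into an even layer on a roasting tray

TASK

The chunks of toasted bread are heaped two high at the far end of the roasting tray: take the wooden rake from its stand and rake them out toward the robot into a single even layer, with no chunk on top of another and at least two of the eight in each third of the tray (far, middle, near). As you draw chunks through the middle and into the near third, let the teeth slide on the tray's floor with a light, steady pressure of about 4 N (more than 1 N, less than 8 N), and never lean on the tray or crush a chunk. Touch the chunks only with the rake, leave the salt shaker, pepper mill and teacup where they are, and finish with the rake standing upright, seated in its stand again.

Things in the scene. Friction and masses are not known exactly. Their poses are not given: they have to be found in the camera images.
- tray: Steel roasting tray on four soft black rubber feet. Origin on the table under its centre; x runs along it from near to far end (the heap is at +x), y across, z up. Inside 250 mm (x) by 184 mm (y); its thirds end at x = -42 and +42 mm (dark beads on the long rims). Walls 3 mm; the rolled rim stands 28 mm over the floor. It cannot slide. Over 15 N between rake and tray is too much.
- tray_far (a point): Point on the table under the inner face of the tray's far wall. The tray's floor lies 15 to 20 mm above it: the feet are squashed by an amount that no reading of the tray shows and that differs each time. Pressed, the whole tray sinks a further 1 mm for about every 4 N, until it lies 10 mm below its highest level, then it is hard.
- rake: Pale wooden rake, 172 mm high, about 0.2 kg, used upright. Origin in the middle of the teeth's lower edge; z up along the stem, y along the head, x the thin way (both sides alike). Six teeth, each 14 mm wide (y), 5 mm thick (x), 13 mm apart, 40 mm long, below a cross bar 150 mm (y) by 18 mm (x) at z = 40 to 56 mm. In the stand its origin is 10 mm over the table.
- rake_grip (a point): Middle of the rake's grip block, 140 mm above the teeth's edge. The block is 24 mm thick (x), 42 mm wide (y), from z = 110 to 172 mm; take it from above, fingers closing along the rake's x. Below it a round stem 18 mm thick.
- rake_stand: Fixed dark brown wooden stand, 80 by 170 mm. Origin on the table under its centre; two rails along y, 160 mm long, tops 50 mm high, the gap between them 12 mm wide, its edges rounded by 3 mm. The rake's teeth go down into the gap until its cross bar lies on the rails, the rake's y along the stand's y, either way round, its origin 10 mm above the stand's.
- chunk_0: Chunk of toasted bread, 30 by 32 by 28 mm with rounded edges, 16 g, loose; origin in its middle. Starts in the row by the tray's far wall (two chunks, centres near x = 106 mm in the tray's frame). Over 15 N from the rake crushes it.
- chunk_1: Chunk of toasted bread, 28 by 30 by 28 mm with rounded edges, 16 g, loose; origin in its middle. Starts in the row by the tray's far wall (two chunks, centres near x = 106 mm in the tray's frame). Over 15 N from the rake crushes it.
- chunk_2: Chunk of toasted bread, 30 by 28 by 28 mm with rounded edges, 16 g, loose; origin in its middle. Starts in the second row (three chunks side by side, centres near x = 61 mm in the tray's frame; 11 mm or more free between the rows). Over 15 N from the rake crushes it.
- chunk_3: Chunk of toasted bread, 27 by 31 by 28 mm with rounded edges, 16 g, loose; origin in its middle. Starts in the second row (three chunks side by side, centres near x = 61 mm in the tray's frame; 11 mm or more free between the rows). Over 15 N from the rake crushes it.
- chunk_4: Chunk of toasted bread, 31 by 29 by 28 mm with rounded edges, 16 g, loose; origin in its middle. Starts in the second row (three chunks side by side, centres near x = 61 mm in the tray's frame; 11 mm or more free between the rows). Over 15 N from the rake crushes it.
- chunk_5: Chunk of toasted bread, 29 by 27 by 28 mm with rounded edges, 16 g, loose; origin in its middle. Starts on top of a chunk of the second row. Over 15 N from the rake crushes it.
- chunk_6: Chunk of toasted bread, 28 by 28 by 28 mm with rounded edges, 16 g, loose; origin in its middle. Starts on top of a chunk of the second row. Over 15 N from the rake crushes it.
- chunk_7: Chunk of toasted bread, 30 by 30 by 28 mm with rounded edges, 16 g, loose; origin in its middle. Starts on top of a chunk of the second row. Over 15 N from the rake crushes it.
- salt_shaker: Salt shaker, 44 mm wide, 90 mm high, upright bystander; origin at the middle of its underside.
- pepper_mill: Wooden pepper mill, 58 mm wide, 170 mm high, upright bystander; origin at the middle of its underside.
- teacup: White teacup with handle, 94 by 119 mm, 58 mm high, bystander; origin at the middle of its underside.
Not all that is in view belongs to the job. Several things have the shape of the rake; the one meant has the colours described above.

How it is judged:
By the outcome, as a careful person would: the job done as asked, in the order asked, and still so for the second after the job is handed in, with the robot touching nothing.
It also fails if it takes over 67 s, if anything falls off the work surface, if the arm or the gripper's body presses on something with over 40 N, if the wrist force passes 120 N, or if a joint passes its speed limit or range.

ROBOT

A 6-joint arm with a two-finger parallel gripper is mounted at the origin on a cart in front of the work surface, level with it; the furniture and walls round the work are solid. World frame = base frame: x ahead of the robot, y to its left, z up, the work surface at z = 0. Lengths are in mm, angles in rad, forces in N, time in s.
With the tool pointing down it reaches from about 350 to 975 mm from the base axis. Payload 7.1 kg.
Tool frame: the origin (TCP) lies at the very end of the fingers, on their centre line; the grasp point (between the pads) lies tcp_to_grasp behind it (tcp_to_grasp is the distance from the TCP to the grasp point, in mm); z points along the fingers, x is the direction in which the jaws open and shut, and the axes are right-handed (so a half turn about z gives the same grasp; the last joint's range is limited). The gripper opens to 88 mm and grips with 3 to 60 N. Pads are 20 mm wide; open, the fingers measure 115 mm over their backs; the gripper's body (75 mm by 178 mm) begins 61 mm behind the grasp point.
Start: joints at [1.116, 0.423, 1.63, -0, 1.089, -0.019], TCP at [263.802, 566.58, 222.675] pointing down, gripper open.
Joint ranges: [-3, 3], [-0.9, 2.11], [0.09, 2.58], [-1.31, 4.45], [0.11, 2.69], [-2.54, 2.54]. Speed limits (rad/s): [2.39, 2.39, 3.01, 3.14, 3.14, 3.14].

INTERFACE

Orientations are given as a rotation vector (axis times angle).
In Python, from workcell import get_obs, get_image, close_job, recognise, mark_of, tcp_to_grasp gives the robot as it stands. The module is installed in compiled form; this text tells all that it offers.
- The arm moves only by the tool move_arm, never from a script. Its argument "motion" is a list of rows, each a list of 7 numbers: the shift along the world's x, y, z in mm, then the turn, a rotation vector about the world's x, y, z in rad, then the finger opening in mm, from 0 to 87.8. A call has 1 to 5 rows; each row is the pose to reach, as a shift and turn from the pose commanded when the call began; what a row does not reach only later rows make up. A row lasts 1/12 s, in which the tool goes at most 41.7 mm and 7.16 degrees, less where a joint would pass 70% of its speed; a pose out of reach is approached as far as the arm can. A call with a gripper value outside its range is refused whole. The fingers move at their own pace and stop on an object; the grip force is fixed at half the most. Time passes only in rows, so rows that repeat a pose let the fingers close. It gives the time, the measured TCP pose, the force and the opening at its end, in the units of the state.
- get_obs(): the state, without advancing time (a new reading comes with each control period).
- get_image(name): name is "scene" or "side" or "wrist"; returns a dict with "color" (400x640x3 uint8, red, green, blue), "mtx" (3x3 intrinsics, pixels), "k1" (the pictures are not rectified: a ray, as slopes to the right and down, at radius r is drawn at 1 + k1 r^2 times it, then the intrinsics apply), "camera_from_world" (4x4, takes a point from world to camera coordinates). Camera axes: x right, y up, looking along -z (the intrinsics and any distortion apply to the point x, -y, -z); pixel columns grow to the right and rows downward; lengths in mm; the calibration is good to about 2 mm. A picture is of the moment at which its call begins. There is no depth.
- close_job(): hands the job in, once; it reports no verdict.
Trained networks look in a picture, given as the dict that the camera call returned (one of the last four; its "shot" number tells which), for a name from the list of things; names that differ only in an ending like _2 or _b are one class to them, and where a whole thing is asked for, a point or a joint stands for the part that bears it (a point fixed in the world has none). Each returns a list of dicts, best first, with "p" (0 to 1); they miss things now and then, are a little off and sometimes report something else, mostly with a low value. They report only what shows in the picture. A call takes as long as a camera call. They do not tell look-alikes from the thing itself.
- recognise(picture, label): "bbox" ([centre column, centre row, width, height] in pixels, round what is visible of it).
- mark_of(picture, label): "location" ([row, column] in pixels: a listed point, or the origin of a listed thing).
The state is a dict: "t": time; "qpos": joint angles; "qvel": joint speeds; "joint_torque": joint torques, N m; "ee_pos": TCP position; "orientation": TCP orientation; "ft_force": force on the tool from outside, world axes, zero at the start; "moment": the same for the moment, N m; "width": finger opening in mm.
Only numpy, scipy, OpenCV 4.12 (cv2) and the standard library are available. Lean on these libraries where they do the work, as an engineer would, in place of code of your own. Each camera call takes 0.05 s, during which the arm holds its last target. There are 200 camera calls.

## Working session

There is one attempt and no reset: what is moved stays moved. The work goes in short steps, Python scripts to look and compute and a tool call to move; the robot and the scene stay as the last step left them, time stands still between calls to the robot, and variables do not carry over. Pictures are saved under pics/ and viewed, about 8 in all and at most 12, crops included, and the job is handed in when it is done.

Besides the shell and the picture viewer there is one more tool, called after "Request:" as a command line: name --pt "numbers of a row" for each row, then --argument value for the rest. move_arm: Moves the arm, as the interface text tells. Its arguments: {"type":"object","properties":{"motion":{"type":"array"}},"required":["motion"]}

```bash
mkdir -p pics
cat > h.py <<'E'
import numpy as np, cv2
from workcell import *
def ray(im,row,col):
    K=im["mtx"];u=np.array([(col-K[0,2])/K[0,0],(row-K[1,2])/K[1,1]])
    r=np.linalg.norm(u);s=r
    for _ in range(30): s=r/(1+im["k1"]*s*s)
    u=u*(s/r if r>0 else 1)
    T=np.array(im["camera_from_world"]);d=T[:3,:3].T@np.array([u[0],-u[1],-1]);o=-T[:3,:3].T@T[:3,3]
    return o,d/np.linalg.norm(d)
def onz(im,row,col,z):
    o,d=ray(im,row,col);return o+d*(z-o[2])/d[2]
def tri(rs):
    A=sum(np.eye(3)-np.outer(d,d) for o,d in rs);b=sum((np.eye(3)-np.outer(d,d))@o for o,d in rs)
    return np.linalg.solve(A,b)
def proj(im,p):
    T=np.array(im["camera_from_world"]);c=T[:3,:3]@p+T[:3,3];u=np.array([c[0],-c[1]])/-c[2]
    u=u*(1+im["k1"]*u@u);K=im["mtx"];return K[1,1]*u[1]+K[1,2],K[0,0]*u[0]+K[0,2]
def save(im,n): cv2.imwrite(f"pics/{n}.png",im["color"][:,:,::-1])
E
python3 - <<'E'
from h import *
np.set_printoptions(precision=1,suppress=True)
ims={}
for n in ("scene","side"):
    im=get_image(n);ims[n]=im;save(im,n)
    o,d=ray(im,200,320);print(n,o,d)
    for l,z in (("tray",0),("tray_far",0),("rake",10),("rake_grip",150),("rake_stand",0),("salt_shaker",0),("pepper_mill",0),("teacup",0)):
        print(l,[(round(m["p"],2),np.round(m["location"]).tolist(),onz(im,*m["location"],z)[:2]) for m in mark_of(im,l)])
both=np.hstack([ims["scene"]["color"],ims["side"]["color"]])
print(tcp_to_grasp if not callable(tcp_to_grasp) else tcp_to_grasp());print(get_obs())
E
```

```text
scene [ 137.7 -816.9  612. ] [ 0.4  0.8 -0.5]
tray [(0.74, [272.0, 334.0], array([ 545.7, -199.1])), (0.62, [262.0, 382.0], array([ 673.9, -227.9])), (0.51, [245.0, 352.0], array([ 648.9, -124.1]))]
tray_far [(0.58, [260.0, 381.0], array([ 676.8, -217.6]))]
rake [(0.79, [206.0, 268.0], array([526.1, 169.4])), (0.68, [192.0, 309.0], array([685.8, 191. ])), (0.55, [270.0, 336.0], array([ 547.2, -206.4]))]
rake_grip [(0.84, [152.0, 313.0], array([707.2, 198.2])), (0.7, [256.0, 370.0], array([ 533.2, -345.6])), (0.66, [165.0, 265.0], array([527.4, 173.4]))]
rake_stand [(0.57, [211.0, 268.0], array([520.5, 156.8]))]
salt_shaker [(0.89, [206.0, 338.0], array([732.5,  75.2]))]
pepper_mill [(0.83, [174.0, 260.0], array([602.7, 426.1]))]
teacup [(0.87, [358.0, 383.0], array([ 493.2, -458.9]))]
side [  265.  -1081.6   675.5] [ 0.3  0.8 -0.5]
tray [(0.9, [260.0, 308.0], array([ 546.6, -204.9]))]
tray_far [(0.9, [254.0, 350.0], array([ 682.4, -214.8])), (0.46, [260.0, 310.0], array([ 554.6, -206.4]))]
rake [(0.84, [206.0, 276.0], array([533.7, 156.7])), (0.55, [196.0, 314.0], array([700.5, 189.4])), (0.29, [260.0, 348.0], array([ 658.1, -254.1]))]
rake_grip [(0.83, [176.0, 277.0], array([532.3, 125.1])), (0.8, [165.0, 311.0], array([686.3, 190.8]))]
rake_stand [(0.86, [206.0, 275.0], array([533.1, 177.7]))]
salt_shaker [(0.7, [210.0, 337.0], array([751.6,  67.8]))]
pepper_mill []
teacup [(0.96, [321.0, 323.0], array([ 506.5, -455.6]))]
18.700000000000003
{'t': 0.9, 'qpos': array([ 1.1,  0.4,  1.6,  0. ,  1.1, -0. ]), 'qvel': array([ 0.,  0., -0.,  0.,  0., -0.]), 'joint_torque': array([ -0. , -54.5, -27.4,   0.1,   0. ,   0. ]), 'ee_pos': array([263.8, 566.6, 222.7]), 'orientation': array([-2.6, -1.7, -0. ]), 'ft_force': array([-0.2,  0.4,  0.4]), 'moment': array([0., 0., 0.]), 'width': 87.61329017463036}
```

```bash
python3 -c "
import cv2,numpy as np
a=cv2.imread('pics/scene.png')[90:390,170:490];b=cv2.imread('pics/side.png')[100:340,180:440]
cv2.imwrite('pics/a.png',cv2.resize(a,None,fx=2,fy=2,interpolation=2)[:600]);cv2.imwrite('pics/b.png',cv2.resize(b,None,fx=2.5,fy=2.5,interpolation=2))"
```

```text
(no output)
```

View pics/a.png

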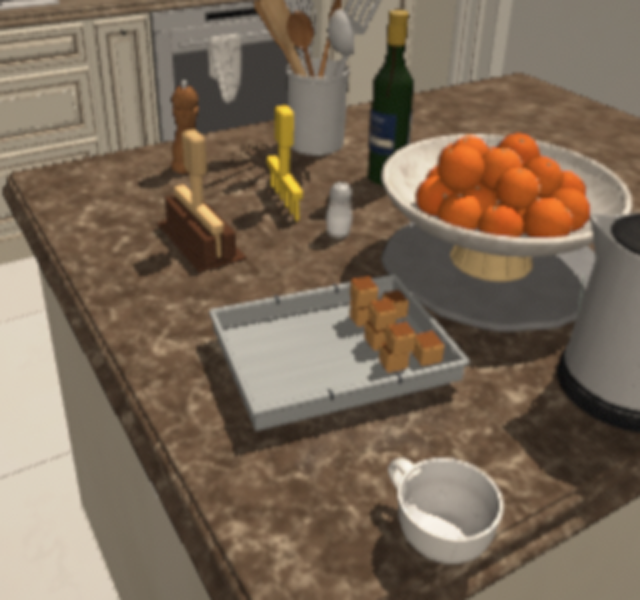

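View pics/b.png

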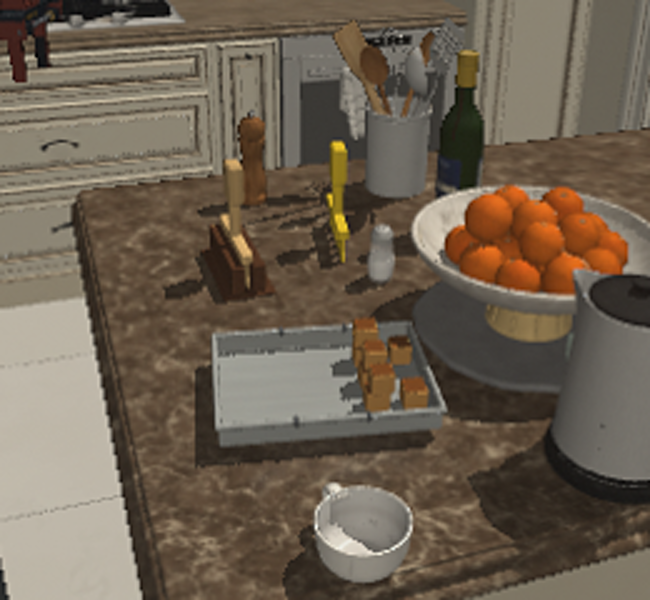

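The pale rake is in its stand near (530,165), the yellow rake beside it is a decoy, and the heap is at the tray's +x end. I'll go above the stand.

Request:
move_arm --pt "18 -27 20 0 0 -0.12 87" --pt "40 -60 40 0 0 -0.24 87" --pt "60 -92 60 0 0 -0.36 87" --pt "80 -124 80 0 0 -0.48 87" --pt "100 -156 100 0 0 -0.6 87"

```text
t: 1.32
ee_pos: [361.5, 413.5, 320.8]
orientation: [3.032, 0.822, -0.0]
ft_force: [1.0, 1.2, 1.0]
width: 87.2
```

Request:
move_arm --pt "20 -32 4 0 0 -0.12 87" --pt "40 -65 8 0 0 -0.24 87" --pt "60 -98 12 0 0 -0.36 87" --pt "80 -131 16 0 0 -0.48 87" --pt "98 -164 16 0 0 -0.5 87"

```text
t: 1.73
ee_pos: [460.2, 249.4, 337.1]
orientation: [-3.14, -0.045, -0.003]
ft_force: [1.2, 0.6, 0.4]
width: 87.1
```

Request:
move_arm --pt "15 -25 0 0 0 0 87" --pt "30 -50 0 0 0 0 87" --pt "36 -70 0 0 0 0 87" --pt "36 -80 0 0 0 0 87" --pt "36 -80 0 0 0 0 87"

```text
t: 2.15
ee_pos: [495.0, 169.4, 335.9]
orientation: [3.141, 0.051, -0.001]
ft_force: [0.1, -0.6, -1.0]
width: 86.9
```

Run:
```python
from h import *
np.set_printoptions(precision=2,suppress=True)
im=get_image("wrist");save(im,"w1");o,d=ray(im,200,320);print(o,d)
for l,z in (("rake",10),("rake_grip",150),("rake_stand",0),("tray",0)):
    print(l,[(round(m["p"],2),np.round(m["location"]).tolist(),onz(im,*m["location"],z)[:2]) for m in mark_of(im,l)])
S=dict(scene=[(212,310),(388,278),(465,357),(255,420)],side=[(213,335),(410,322),(443,410),(217,433)])
for n,f,ox,oy in (("scene",2,170,90),("side",2.5,180,100)):
    i=get_image(n)
    P=np.array([onz(i,y/f+oy,x/f+ox,46)[:2] for x,y in S[n]]);print(n,P.tolist(),P.mean(0))
ob=get_obs();print(ob["ee_pos"],ob["orientation"],ob["qpos"])
```

```text
[493.22 246.26 497.76] [ 0.03 -0.29 -0.96]
rake [(0.95, [134.0, 450.0], array([702.9 , 213.09])), (0.8, [166.0, 333.0], array([524.95, 156.71]))]
rake_grip [(0.57, [190.0, 341.0], array([526.58, 154.07]))]
rake_stand [(0.9, [166.0, 336.0], array([529.79, 155.02]))]
tray [(0.97, [343.0, 338.0], array([ 552.86, -192.02]))]
scene [[441.909214921991, -83.74439971771915], [680.9789188871769, -132.65359299547868], [660.6954130268622, -313.5040188807615], [400.17117424137217, -284.37392806837147]] [ 545.94 -203.57]
side [[440.5573784791834, -89.21494881978015], [694.079077118379, -135.94372482453173], [655.7659751256327, -324.5401706241778], [403.70751777541784, -286.62446765326433]] [ 548.53 -209.08]
[494.72 171.98 335.96] [-3.14 -0.06 -0.  ] [0.31 0.15 1.73 0.   1.26 0.28]
```

View pics/w1.png

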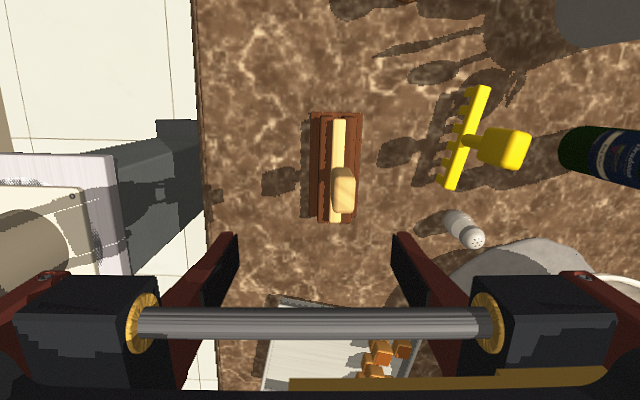

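The wrist view shows the rake's bar from about (339,120) to (336,222) and the grip block's top near (344,178); the yellow decoy is at right.

Run:
```python
from h import *
np.set_printoptions(precision=1,suppress=True)
im=get_image("wrist")
a=onz(im,120,339,66);b=onz(im,222,336,66);print("bar",a,b,(a+b)/2,np.degrees(np.arctan2(*(a-b)[:2])))
c=im["color"].astype(int)
# pale wood mask
m=((c[:,:,0]>190)&(c[:,:,2]>80)&(c[:,:,2]<c[:,:,0]-40)&(c[:,:,1]<c[:,:,0]-10)).astype(np.uint8);m[:,:300]=0;m[:,370:]=0;m[:100]=0;m[240:]=0
r,cc=np.nonzero(m);print(len(r),r.min(),r.max(),cc.min(),cc.max())
for y in range(118,228,8):
  x=np.nonzero(m[y])[0]; print(y,(x.min(),x.max()) if len(x) else None, end=" ")
rows=[]
g=[]
for n in ("scene","side"):
    i=get_image(n);ms=mark_of(i,"rake_grip")
    for k in ms:
        p=onz(i,*k["location"],150); print(n,k["p"],k["location"],p)
# stand outline edges
for rc in ((112,310),(112,360),(222,318),(222,356)): print(onz(im,*rc,50))
cv2.imwrite("pics/w2.png",cv2.resize(im["color"][100:235,290:380,::-1],None,fx=4.4,fy=4.4,interpolation=cv2.INTER_CUBIC))
```

```text
bar [526.1 232.5  66. ] [530.2  86.4  66. ] [528.2 159.4  66. ] -1.6096600617473114
1220 121 239 329 362
118 None 126 (np.int64(334), np.int64(341)) 134 (np.int64(333), np.int64(345)) 142 (np.int64(333), np.int64(338)) 150 (np.int64(333), np.int64(344)) 158 (np.int64(332), np.int64(339)) 166 (np.int64(332), np.int64(343)) 174 None 182 (np.int64(336), np.int64(354)) 190 (np.int64(335), np.int64(354)) 198 (np.int64(335), np.int64(354)) 206 (np.int64(330), np.int64(353)) 214 (np.int64(330), np.int64(351)) 222 (np.int64(329), np.int64(340)) scene 0.97 [151.3, 312.1] [705.8 203.  150. ]
scene 0.92 [162.8, 267.3] [539.5 185.  150. ]
scene 0.6 [246.7, 348.7] [ 514.2 -297.1  150. ]
side 0.71 [172.8, 278.2] [544.  149.1 150. ]
side 0.58 [165.8, 313.3] [690.9 178.4 150. ]
[486.6 241.2  50. ]
[555.8 243.8  50. ]
[504.1  79.3  50. ]
[562.2  81.5  50. ]
```

View pics/w2.png

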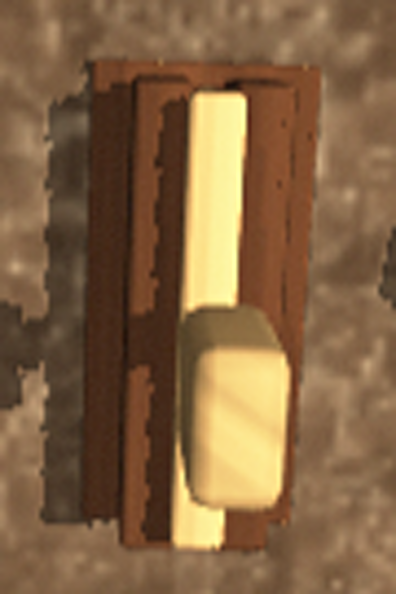

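Run:
```python
from h import *
np.set_printoptions(precision=1,suppress=True)
im=get_image("wrist")
f=lambda x,y,z:onz(im,100+(y-.5)/4.4,290+(x-.5)/4.4,z)
a=f(218,92,66);b=f(198,548,66);print(a,b,(a+b)/2,np.degrees(np.arctan2(-(a-b)[0],(a-b)[1])))
for q in ((202,350),(285,350),(288,500),(200,505),(242,428)): print(f(*q,182))
ob=get_obs();print(ob["ee_pos"],ob["orientation"])
```

```text
[527.  230.7  66. ] [528.9  81.7  66. ] [528.  156.2  66. ] 0.724188292630555
[517.5 176.2 182. ]
[537.  176.9 182. ]
[540.5 139.6 182. ]
[519.1 137.6 182. ]
[528.1 157.5 182. ]
[495.  171.2 335.9] [-3.1 -0.1  0. ]
```

Request:
move_arm --pt "30 -14 0 0 0 0 87" --pt "33 -14 -20 0 0 0 87" --pt "33 -14 -60 0 0 0 87" --pt "33 -14 -100 0 0 0 87" --pt "33 -14 -140 0 0 0 87"

```text
t: 3.22
ee_pos: [528.4, 156.9, 194.9]
orientation: [-3.141, -0.054, -0.003]
ft_force: [1.4, -1.0, -0.7]
width: 87.4
```

Request:
move_arm --pt "0 0 -35 0 0 0 87" --pt "0 0 -63 0 0 0 87" --pt "0 0 -63 0 0 0 87" --pt "0 0 -63 0 0 0 20" --pt "0 0 -63 0 0 0 15"

```text
t: 3.63
ee_pos: [529.2, 157.3, 134.4]
orientation: [-3.141, -0.055, -0.003]
ft_force: [0.0, -0.1, 0.3]
width: 77.3
```

Request:
move_arm --pt "0 0 0 0 0 0 10" --pt "0 0 0 0 0 0 10" --pt "0 0 0 0 0 0 10" --pt "0 0 0 0 0 0 10"

```text
t: 3.97
ee_pos: [528.6, 157.1, 134.1]
orientation: [-3.141, -0.055, -0.003]
ft_force: [-0.5, -0.1, -0.6]
width: 50.6
```

Request:
move_arm --pt "0 0 0 0 0 0 10" --pt "0 0 0 0 0 0 10" --pt "0 0 0 0 0 0 10" --pt "0 0 0 0 0 0 10" --pt "0 0 0 0 0 0 10"

```text
t: 4.38
ee_pos: [527.9, 157.0, 132.9]
orientation: [3.141, 0.055, -0.001]
ft_force: [-0.2, 0.5, 0.3]
width: 23.8
```

Request:
move_arm --pt "0 0 0 0 0 0 10" --pt "0 0 0 0 0 0 10"

```text
t: 4.55
ee_pos: [527.9, 156.9, 132.9]
orientation: [3.141, 0.055, -0.001]
ft_force: [-0.4, 0.2, -0.2]
width: 24.1
```

Request:
move_arm --pt "0 0 10 0 0 0 10" --pt "0 0 35 0 0 0 10" --pt "0 0 70 0 0 0 10" --pt "0 0 100 0 0 0 10" --pt "0 0 110 0 0 0 10"

```text
t: 4.97
ee_pos: [530.1, 157.6, 247.6]
orientation: [-3.139, -0.055, -0.01]
ft_force: [0.5, 0.7, -3.7]
width: 24.0
```

Run:
```python
from h import *
np.set_printoptions(precision=3,suppress=True)
ob=get_obs();print(ob["ee_pos"],ob["orientation"],ob["ft_force"],ob["moment"],ob["width"],ob["qpos"])
```

```text
[530.128 157.559 247.641] [-3.139 -0.055 -0.01 ] [ 0.511  0.668 -3.718] [-0.055 -0.028 -0.004] 23.96307097175538 [0.267 0.286 1.772 0.    1.077 0.232]
```

Request:
move_arm --pt "0 -25 12 0 0 -0.04 10" --pt "0 -60 24 0 0 -0.08 10" --pt "0 -100 36 0 0 -0.12 10" --pt "0 -140 48 0 0 -0.16 10" --pt "0 -180 60 0 0 -0.2 10"

```text
t: 5.38
ee_pos: [527.2, -24.2, 302.6]
orientation: [3.131, -0.261, -0.002]
ft_force: [0.6, 0.0, -1.8]
width: 23.7
```

Request:
move_arm --pt "0 -40 0 0 0 0 10" --pt "-10 -80 0 0 0 0 10" --pt "-20 -120 0 0 0 0 10" --pt "-20 -140 0 0 0 0 10" --pt "-20 -140 0 0 0 0 10"

```text
t: 5.8
ee_pos: [507.0, -166.4, 302.1]
orientation: [3.129, -0.265, -0.001]
ft_force: [0.0, 1.0, -1.8]
width: 24.0
```

Run:
```python
from h import *
np.set_printoptions(precision=2,suppress=True)
im=get_image("wrist");save(im,"w3");o,d=ray(im,200,320);print(o,d)
for l,z in (("tray",0),("tray_far",0)):
    print(l,[(round(m["p"],2),np.round(m["location"]).tolist(),onz(im,*m["location"],z)[:2]) for m in mark_of(im,l)])
rs=[]
for n,p in (("scene",(177,361)),("side",(192,345))):
    i=get_image(n);print(n,onz(i,*p,130),onz(i,*p,150))
ob=get_obs();print(ob["t"],ob["ee_pos"],ob["orientation"],ob["ft_force"],ob["moment"],ob["qpos"])
```

```text
[521.14 -90.54 463.91] [-0.03 -0.29 -0.96]
tray [(0.77, [171.0, 348.0], array([ 553.94, -191.77]))]
tray_far [(0.88, [178.0, 429.0], array([ 674.64, -223.2 ]))]
scene [758.24  -1.24 130.  ] [732.5  -35.09 150.  ]
side [734.47 -37.9  130.  ] [717.26 -76.17 150.  ]
6.05 [ 508.01 -161.55  302.41] [-3.13  0.26  0.  ] [ 0.15 -0.06 -2.98] [-0.07  0.1   0.03] [-0.33  0.2   1.75  0.    1.19 -0.17]
```

View pics/w3.png

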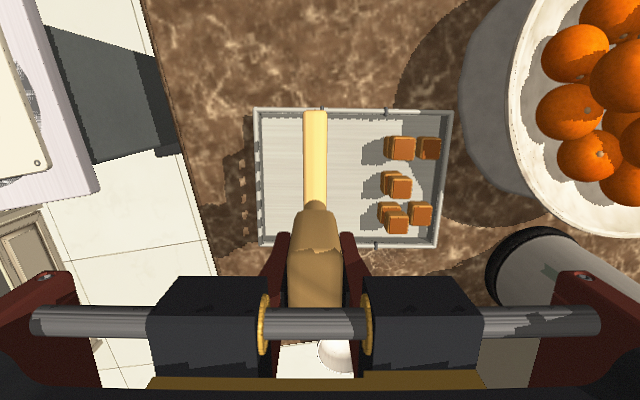

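Run:
```python
import cv2
a=cv2.imread('pics/w3.png')[95:255,240:465]
cv2.imwrite('pics/w3z.png',cv2.resize(a,None,fx=3.5,fy=3.5,interpolation=2))
```

```text
(no output)
```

View pics/w3z.png

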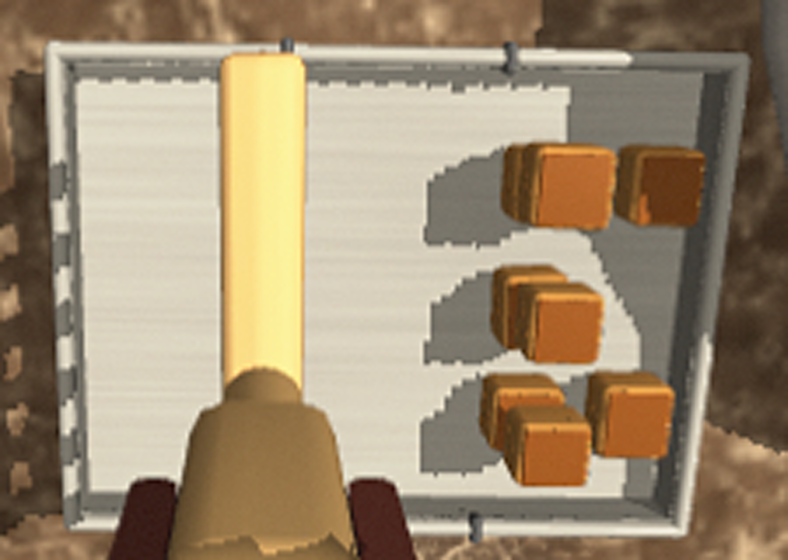

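Run:
```python
from h import *
np.set_printoptions(precision=1,suppress=True)
im=get_image("wrist");F=18
f=lambda x,y,z:onz(im,95+(y-.5)/3.5,240+(x-.5)/3.5,z)[:2]
X=np.array([(-126.5,93.5),(126.5,93.5),(126.5,-93.5),(-126.5,-93.5),(-42,93.5),(42,93.5),(42,-93.5)])
W=np.array([f(*q,F+28) for q in ((58,52),(738,64),(678,525),(75,522),(287,48),(510,57),(476,525))])
mx,mw=X.mean(0),W.mean(0);A=X-mx;B=W-mw
th=np.arctan2((A[:,0]*B[:,1]-A[:,1]*B[:,0]).sum(),(A*B).sum());R=np.array([[np.cos(th),-np.sin(th)],[np.sin(th),np.cos(th)]])
c=mw-R@mx;print("tray c",c,"yaw",np.degrees(th),"res",(W-c-A@R.T-mx@R.T).tolist())
g=lambda x,y,z:(R.T@(f(x,y,z)-c))
for n,p,z in (("A",(577,189),F+56),("B",(564,327),F+56),("C",(549,455),F+56),("D",(665,190),F+28),("E",(636,420),F+28)):print(n,g(*p,z))
for n,p,z in (("A r",(614,189),F+56),("B r",(602,327),F+56),("C r",(589,455),F+56),("D l",(628,190),F+28),("E l",(602,420),F+28)):print(n,g(*p,z))
ob=get_obs();v=ob["orientation"];print(2*np.degrees(np.arctan2(v[1],v[0])),ob["ee_pos"],R.T@(ob["ee_pos"][:2]-c))
a,b=f(245,60,302.4-122.9-0+56),0
print("bar far end",g(263,58,302.4-122.9+56))
print("bowl",onz(im,100,505,130),onz(im,100,505,150),onz(im,225,560,130),"kettle",onz(im,270,487,200))
```

```text
tray c [ 554.  -191.6] yaw -10.141350464317124 res [[0.5540640160025276, 0.03703776658019464], [0.0022873454201146615, -0.2329516566835501], [-0.028539584846541288, -0.13304845869291526], [-0.035703406733006204, -1.9430564458280521], [1.0219652777898602, 2.4067975464207443], [-0.7422542118165936, 0.7683634094256], [-0.7718194358161767, -0.9031421612218402]]
A [62.4 49.4]
B [62.3 -1.5]
C [ 61.2 -52.1]
D [104.4  46.1]
E [103.4 -47.2]
A r [75.6 49.6]
B r [76.4 -1.3]
C r [ 76.6 -51.9]
D l [90.1 45.8]
E l [ 89.5 -47.4]
350.63945436846257 [ 508.1 -161.5  302.5] [-50.5  21.6]
bar far end [-50.3  95.1]
bowl [ 717.2 -110.3  130. ] [ 705.5 -108.8  150. ] [ 783.5 -261.8  130. ] kettle [ 660.2 -260.2  200. ]
```

Run:
```python
from h import *
np.set_printoptions(precision=0,suppress=True)
w=get_image("wrist");s=get_image("scene");d=get_image("side")
print("base L,top",onz(w,270,486,15),onz(w,228,540,15),onz(w,245,503,15))
for n,i,lid,bl,cupL in (("scene",s,(205,487),(275,450),(177,361)),("side",d,(219,430),(292,400),(192,345))): print(n,"base left",onz(i,*bl,10),ray(i,*lid))
print("lid",tri([ray(s,205,487),ray(d,219,430)]))
print("orange top",tri([ray(s,158,427),ray(d,177,407)]),"orange2",tri([ray(s,173,400),ray(d,187,376)]))
```

```text
base L,top [ 756. -382.   15.] [ 842. -322.   15.] [ 783. -341.   15.]
scene base left [ 779. -358.   10.] (array([ 138., -817.,  612.]), array([ 1.,  0., -0.]))
side base left [ 737. -432.   10.] (array([  265., -1082.,   676.]), array([ 1.,  1., -0.]))
lid [ 849. -362.  185.]
orange top [969. -50. 165.] orange2 [820. -98. 166.]
```

Request:
move_arm --pt "35 -12 0 0 0 -0.014 10" --pt "72 -25 -20 0 0 -0.014 10" --pt "108 -37 -40 0 0 -0.014 10" --pt "130 -45 -60 0 0 -0.014 10" --pt "132 -46 -80 0 0 -0.014 10"

```text
t: 6.67
ee_pos: [644.5, -209.5, 221.5]
orientation: [3.128, -0.279, 0.005]
ft_force: [-0.4, 0.5, -1.3]
width: 23.6
```

Request:
move_arm --pt "0 0 0 0 0 0 10" --pt "0 0 -15 0 0 0 10" --pt "0 0 -30 0 0 0 10" --pt "0 0 -30 0 0 0 10"

```text
t: 7.0
ee_pos: [638.2, -207.6, 191.0]
orientation: [-3.128, 0.28, 0.007]
ft_force: [-0.4, -0.2, -2.2]
width: 24.0
```

```bash
cat >> h.py <<'E'
c=np.array([554.,-191.6]);th=np.radians(-10.14);R=np.array([[np.cos(th),-np.sin(th)],[np.sin(th),np.cos(th)]])
def st():
    ob=get_obs();p=ob["ee_pos"];v=ob["orientation"]
    print("t",ob["t"],"tray xy",R.T@(p[:2]-c),"teeth z",p[2]-122.9,"F",ob["ft_force"],"M",ob["moment"],"yaw",np.degrees(2*np.arctan2(v[1],v[0])),p,ob["width"])
E
python3 - <<'E'
from h import *
np.set_printoptions(precision=2,suppress=True)
st();print(get_obs()["orientation"])
i=get_image("side");save(i,"s2")
a=i["color"][200:300,240:380,::-1];cv2.imwrite("pics/s2z.png",cv2.resize(a,None,fx=5,fy=5,interpolation=2));st()
E
```

```text
t 7.0 tray xy [85.65 -0.89] teeth z 68.0670173040318 F [-0.42 -0.2  -2.23] M [-0.02  0.15 -0.02] yaw 349.7831863350192 [ 638.16 -207.55  190.97] 23.964563033473933
[-3.13  0.28  0.01]
t 7.05 tray xy [86.35 -1.07] teeth z 69.52887150883691 F [-0.27  0.22 -3.3 ] M [-0.04  0.07 -0.01] yaw 349.7740630988324 [ 638.82 -207.86  192.43] 23.82308475089643
```

View pics/s2z.png

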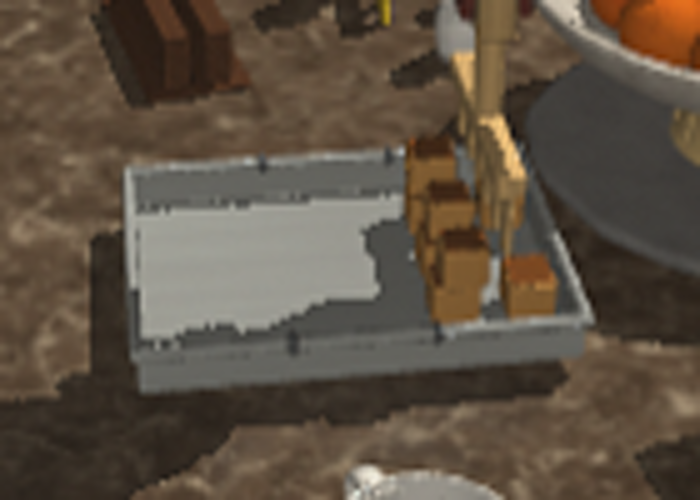

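Request:
move_arm --pt "2 0 -9 0 0 0 10" --pt "2 0 -17 0 0 0 10" --pt "2 0 -17 0 0 0 10"

```text
t: 7.3
ee_pos: [641.5, -208.4, 175.0]
orientation: [-3.129, 0.28, 0.002]
ft_force: [0.6, 0.2, -3.0]
width: 24.2
```

```bash
python3 -c "
from h import *
np.set_printoptions(precision=2,suppress=True)
st()"
```

```text
t 7.3 tray xy [89.05 -1.14] teeth z 52.08662968111585 F [ 0.56  0.2  -2.98] M [-0.03  0.11  0.05] yaw 349.7539799285191 [ 641.46 -208.4   174.99] 24.161992600074125
```

Request:
move_arm --pt "-8 1.4 0 0 0 0 10" --pt "-22 4 0 0 0 0 10" --pt "-36 6.4 0 0 0 0 10" --pt "-50 9 0 0 0 0 10" --pt "-60 10.7 0 0 0 0 10"

```text
t: 7.72
ee_pos: [580.5, -197.7, 176.3]
orientation: [-3.129, 0.281, 0.001]
ft_force: [-0.3, -0.9, -2.3]
width: 24.2
```

Request:
move_arm --pt "0 0 0 0 0 0 10" --pt "0 0 20 0 0 0 10" --pt "0 0 55 0 0 0 10" --pt "-40 7 70 0 0 0 10" --pt "-78 14 80 0 0 0 10"

```text
t: 8.13
ee_pos: [506.3, -184.9, 258.5]
orientation: [3.127, -0.28, 0.009]
ft_force: [-0.3, -0.3, -1.7]
width: 23.7
```

Run:
```python
from h import *
np.set_printoptions(precision=2,suppress=True)
i=get_image("side");a=i["color"][205:305,250:370,::-1]
w=get_image("wrist");b=w["color"][60:290,230:500,::-1]
A=cv2.resize(a,(400,333),interpolation=2);B=cv2.resize(b,(391,333),interpolation=2)
cv2.imwrite("pics/c1.png",np.hstack([A,B]));st()
```

```text
t 8.2333 tray xy [-54.56  -1.12] teeth z 134.58233380874483 F [ 0.41 -0.33 -1.81] M [-0.09  0.03 -0.  ] yaw 349.71811107031493 [ 500.09 -183.09  257.48] 23.983139860249352
```

View pics/c1.png

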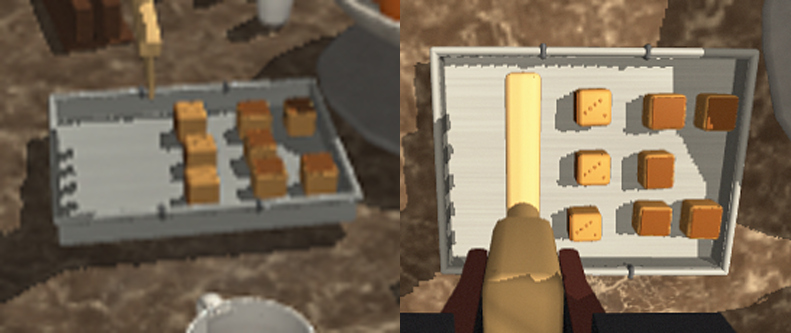

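Run:
```python
from h import *
np.set_printoptions(precision=1,suppress=True)
w=get_image("wrist")
for x,y in ((593,106),(593,169),(585,225),(667,113),(657,171),(655,219),(718,114),(704,220)):
    print(R.T@(onz(w,60+y/1.448,230+(x-400)/1.448,46)[:2]-c))
st()
```

```text
[ 3.6 45.5]
[ 5.7 -6.8]
[  0.8 -56.9]
[64.5 39.9]
[60.1 -8.6]
[ 61.9 -51.5]
[106.7  39.2]
[105.2 -52.6]
t 8.2833 tray xy [-51.8  -1.4] teeth z 134.41730568233848 F [ 0.9 -0.1 -2.2] M [-0.  0.  0.] yaw -10.288621331344302 [ 502.8 -183.9  257.3] 24.143222015946264
```

Request:
move_arm --pt "35 -7 0 0 0 0 10" --pt "70 -14 -20 0 0 0 10" --pt "82 -16 -50 0 0 0 10" --pt "82 -16 -85 0 0 0 10" --pt "82 -16 -100 0 0 0 10"

```text
t: 8.7
ee_pos: [586.2, -199.7, 151.2]
orientation: [-3.128, 0.28, 0.006]
ft_force: [-0.4, 0.6, -2.1]
width: 23.9
```

Request:
move_arm --pt "0 0 -3 0 0 0 10" --pt "0 0 -6 0 0 0 10" --pt "0 0 -8 0 0 0 10" --pt "0 0 -9 0 0 0 10"

```text
t: 9.03
ee_pos: [587.3, -200.5, 148.1]
orientation: [3.128, -0.281, 0.004]
ft_force: [-0.4, -0.1, -2.5]
width: 24.2
```

```bash
python3 -c "
from h import *
np.set_printoptions(precision=2,suppress=True)
st()"
```

```text
t 9.0333 tray xy [34.36 -2.86] teeth z 25.1758979535594 F [-0.38 -0.06 -2.55] M [-0.08  0.04  0.02] yaw -10.254162606545643 [ 587.32 -200.47  148.08] 24.229811787987888
```

Request:
move_arm --pt "-2 0 -2 0 0 0 10" --pt "-3 0 -3 0 0 0 10" --pt "-3 0 -4 0 0 0 10" --pt "-3 0 -4 0 0 0 10"

```text
t: 9.37
ee_pos: [583.1, -200.1, 143.3]
orientation: [3.129, -0.281, 0.001]
ft_force: [-0.8, -0.4, -2.0]
width: 23.6
```

Request:
move_arm --pt "0 0 -1 0 0 0 10" --pt "0 0 -1 0 0 0 10" --pt "0 0 -1 0 0 0 10"

```text
t: 9.62
ee_pos: [583.1, -200.1, 141.9]
orientation: [3.129, -0.281, 0.0]
ft_force: [-0.7, 0.0, -1.5]
width: 23.8
```

Request:
move_arm --pt "0 0 -1 0 0 0 10" --pt "0 0 -1 0 0 0 10" --pt "0 0 -1 0 0 0 10"

```text
t: 9.87
ee_pos: [583.0, -200.0, 140.7]
orientation: [-3.129, 0.281, 0.0]
ft_force: [0.3, -0.1, -2.2]
width: 23.7
```

Request:
move_arm --pt "0 0 -0.7 0 0 0 10" --pt "0 0 -0.7 0 0 0 10" --pt "0 0 -0.7 0 0 0 10"

```text
t: 10.12
ee_pos: [583.0, -200.0, 140.0]
orientation: [-3.129, 0.281, 0.0]
ft_force: [-0.2, -0.5, -3.2]
width: 23.7
```

Request:
move_arm --pt "0 0 -0.7 0 0 0 10" --pt "0 0 -0.7 0 0 0 10" --pt "0 0 -0.7 0 0 0 10"

```text
t: 10.37
ee_pos: [583.1, -200.0, 139.4]
orientation: [-3.129, 0.281, -0.0]
ft_force: [-0.1, 0.1, -2.4]
width: 23.7
```

Request:
move_arm --pt "0 0 -0.7 0 0 0 10" --pt "0 0 -0.7 0 0 0 10" --pt "0 0 -0.7 0 0 0 10"

```text
t: 10.62
ee_pos: [583.1, -200.1, 138.9]
orientation: [3.129, -0.281, 0.0]
ft_force: [-0.2, 0.8, -0.8]
width: 24.1
```

Request:
move_arm --pt "0 0 -0.7 0 0 0 10" --pt "0 0 -0.7 0 0 0 10" --pt "0 0 -0.7 0 0 0 10"

```text
t: 10.87
ee_pos: [583.2, -200.0, 138.3]
orientation: [3.129, -0.281, 0.0]
ft_force: [0.4, 1.5, 2.7]
width: 24.0
```

Request:
move_arm --pt "-1 0.2 0 0 0 0 10" --pt "-2 0.4 0 0 0 0 10" --pt "-4 0.7 0 0 0 0 10" --pt "-6 1.1 0 0 0 0 10"

```text
t: 11.2
ee_pos: [577.4, -199.2, 138.3]
orientation: [3.129, -0.281, 0.002]
ft_force: [1.8, -0.4, 1.8]
width: 24.1
```

Request:
move_arm --pt "-2.5 0.45 0 0 0 0 10" --pt "-5 0.9 0 0 0 0 10" --pt "-7.5 1.35 0 0 0 0 10"

```text
t: 11.45
ee_pos: [569.5, -197.7, 138.2]
orientation: [3.129, -0.281, 0.001]
ft_force: [0.6, -0.3, 2.6]
width: 23.7
```

Steady at about 4–5 N (weight bias −2.2). I'll continue the stroke.

Request:
move_arm --pt "-3 0.53 0.1 0 0 0 10" --pt "-6 1.06 0.1 0 0 0 10" --pt "-9 1.6 0.1 0 0 0 10" --pt "-12 2.1 0.1 0 0 0 10"

```text
t: 11.78
ee_pos: [557.3, -195.5, 138.2]
orientation: [3.129, -0.281, 0.0]
ft_force: [1.7, 0.3, 3.6]
width: 23.9
```

Request:
move_arm --pt "-3 0.53 0 0 0 0 10" --pt "-6 1.06 0 0 0 0 10" --pt "-9 1.6 0 0 0 0 10"

```text
t: 12.03
ee_pos: [548.3, -193.8, 138.2]
orientation: [3.129, -0.281, 0.0]
ft_force: [1.8, 0.0, 2.2]
width: 23.7
```

Request:
move_arm --pt "-3 0.53 0.1 0 0 0 10" --pt "-6 1.06 0.1 0 0 0 10" --pt "-9 1.6 0.15 0 0 0 10" --pt "-12 2.1 0.15 0 0 0 10" --pt "-15 2.6 0.15 0 0 0 10"

```text
t: 12.45
ee_pos: [533.2, -191.2, 138.3]
orientation: [-3.129, 0.281, 0.0]
ft_force: [1.5, 0.1, 1.9]
width: 23.7
```

Request:
move_arm --pt "-3 0.53 0 0 0 0 10" --pt "-6 1.06 0 0 0 0 10" --pt "-9 1.6 0 0 0 0 10" --pt "-12 2.1 0 0 0 0 10"

```text
t: 12.78
ee_pos: [521.2, -189.1, 138.3]
orientation: [-3.129, 0.281, 0.0]
ft_force: [0.9, -0.9, 2.9]
width: 23.9
```

Request:
move_arm --pt "-3 0.53 0 0 0 0 10" --pt "-6 1.06 0 0 0 0 10" --pt "-9 1.6 0 0 0 0 10" --pt "-12 2.1 0 0 0 0 10" --pt "-15 2.6 0 0 0 0 10"

```text
t: 13.2
ee_pos: [506.2, -186.5, 138.3]
orientation: [3.129, -0.281, -0.0]
ft_force: [0.0, -0.0, 2.2]
width: 24.0
```

Request:
move_arm --pt "-3 0.53 0 0 0 0 10" --pt "-6 1.06 0 0 0 0 10" --pt "-9 1.6 0 0 0 0 10" --pt "-10 1.8 0 0 0 0 10"

```text
t: 13.53
ee_pos: [496.0, -184.7, 138.3]
orientation: [-3.129, 0.281, 0.001]
ft_force: [1.3, 0.0, 3.2]
width: 23.7
```

```bash
python3 -c "
from h import *
np.set_printoptions(precision=2,suppress=True)
st()"
```

```text
t 13.5333 tray xy [-58.34  -3.4 ] teeth z 15.352917969145238 F [1.26 0.02 3.18] M [-0.37 -0.28  0.02] yaw 349.74212417974957 [ 495.97 -184.68  138.25] 23.685685437523457
```

Request:
move_arm --pt "1 0 5 0 0 0 10" --pt "1 0 35 0 0 0 10" --pt "10 -2 70 0 0 0 10" --pt "45 -8 85 0 0 0 10" --pt "84 -15 90 0 0 0 10"

```text
t: 13.95
ee_pos: [581.0, -199.9, 231.8]
orientation: [3.128, -0.282, 0.003]
ft_force: [1.2, -0.3, -1.9]
width: 24.2
```

Request:
move_arm --pt "36 -7 0 0 0 0 10" --pt "55 -10.5 0 0 0 0 10" --pt "55 -10.5 0 0 0 0 10" --pt "55 -10.5 -20 0 0 0 10" --pt "55 -10.5 -30 0 0 0 10"

```text
t: 14.37
ee_pos: [633.9, -209.6, 196.0]
orientation: [-3.128, 0.281, 0.006]
ft_force: [-0.8, 0.6, -3.2]
width: 23.9
```

Run:
```python
from h import *
np.set_printoptions(precision=2,suppress=True)
i=get_image("side");a=i["color"][205:305,250:370,::-1]
w=get_image("wrist");b=w["color"][60:290,100:450,::-1]
A=cv2.resize(a,(400,333),interpolation=2);B=cv2.resize(b,(399,262),interpolation=2);B=np.vstack([B,np.zeros((71,399,3),np.uint8)])
cv2.imwrite("pics/c2.png",np.hstack([A,B]));st()
```

```text
t 14.4667 tray xy [80.53 -3.6 ] teeth z 72.17972262831134 F [-1.17  0.23 -2.22] M [-0.11  0.1  -0.01] yaw 349.7362336284662 [ 632.64 -209.32  195.08] 23.438156706345087
```

View pics/c2.png

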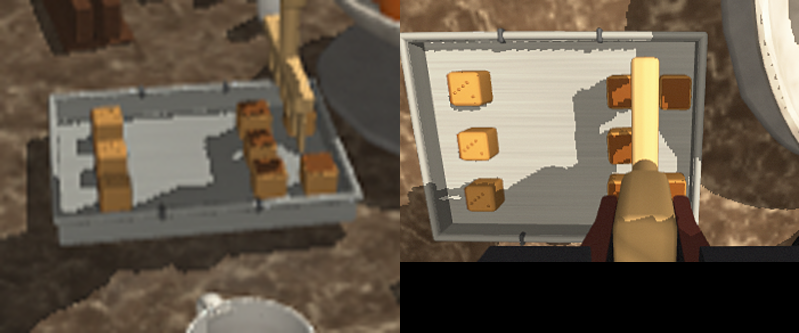

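Request:
move_arm --pt "1.5 -0.3 -5 0 0 0 10" --pt "1.5 -0.3 -8 0 0 0 10" --pt "1.5 -0.3 -8 0 0 0 10" --pt "1.5 -0.3 -8 0 0 0 10"

```text
t: 14.8
ee_pos: [637.0, -210.6, 190.7]
orientation: [3.129, -0.281, 0.0]
ft_force: [0.3, 0.7, -2.7]
width: 23.8
```

```bash
python3 -c "
from h import *
np.set_printoptions(precision=2,suppress=True)
st()"
```

```text
t 14.8 tray xy [85.07 -4.13] teeth z 67.77729021099105 F [ 0.28  0.65 -2.66] M [-0.04  0.1  -0.01] yaw -10.261391886154565 [ 637.02 -210.65  190.68] 23.80721537952454
```

Request:
move_arm --pt "-0.5 0 -7 0 0 0 10" --pt "-0.5 0 -14 0 0 0 10" --pt "-0.5 0 -20 0 0 0 10" --pt "-0.5 0 -24 0 0 0 10"

```text
t: 15.13
ee_pos: [636.0, -210.4, 165.0]
orientation: [-3.129, 0.281, 0.002]
ft_force: [0.5, 0.3, -1.9]
width: 23.9
```

Request:
move_arm --pt "0 0 -5 0 0 0 10" --pt "0 0 -10 0 0 0 10" --pt "0 0 -15 0 0 0 10" --pt "0 0 -20 0 0 0 10" --pt "0 0 -23 0 0 0 10"

```text
t: 15.55
ee_pos: [636.3, -210.5, 142.4]
orientation: [-3.129, 0.281, 0.001]
ft_force: [0.2, 0.3, -2.2]
width: 24.0
```

Request:
move_arm --pt "0 0 -1 0 0 0 10" --pt "0 0 -1 0 0 0 10" --pt "0 0 -1 0 0 0 10"

```text
t: 15.8
ee_pos: [636.7, -210.6, 142.4]
orientation: [3.129, -0.281, 0.0]
ft_force: [0.2, -1.1, -1.5]
width: 24.0
```

Request:
move_arm --pt "0 0 -1.5 0 0 0 10" --pt "0 0 -2.5 0 0 0 10" --pt "0 0 -3.2 0 0 0 10" --pt "0 0 -3.2 0 0 0 10"

```text
t: 16.13
ee_pos: [636.7, -210.6, 139.2]
orientation: [3.129, -0.281, 0.0]
ft_force: [-0.2, 0.7, -1.5]
width: 23.9
```

Request:
move_arm --pt "0 0 -0.5 0 0 0 10" --pt "0 0 -0.5 0 0 0 10" --pt "0 0 -0.5 0 0 0 10"

```text
t: 16.38
ee_pos: [636.7, -210.6, 138.9]
orientation: [3.129, -0.281, 0.001]
ft_force: [0.4, 0.9, 0.1]
width: 24.0
```

Request:
move_arm --pt "0 0 -0.5 0 0 0 10" --pt "0 0 -0.5 0 0 0 10" --pt "-1 0.2 -0.5 0 0 0 10" --pt "-3 0.5 -0.5 0 0 0 10"

```text
t: 16.72
ee_pos: [634.3, -210.4, 138.6]
orientation: [3.128, -0.28, 0.003]
ft_force: [1.3, -0.6, 0.4]
width: 24.1
```

Request:
move_arm --pt "-2.5 0.45 0 0 0 0 10" --pt "-5 0.9 0 0 0 0 10" --pt "-7.5 1.35 0 0 0 0 10" --pt "-10 1.8 0 0 0 0 10"

```text
t: 17.05
ee_pos: [623.5, -208.4, 138.3]
orientation: [3.129, -0.281, 0.001]
ft_force: [0.7, 0.1, 2.4]
width: 23.9
```

Request:
move_arm --pt "-3 0.53 0 0 0 0 10" --pt "-6 1.06 0 0 0 0 10" --pt "-9 1.6 0 0 0 0 10" --pt "-12 2.1 0 0 0 0 10"

```text
t: 17.38
ee_pos: [611.3, -206.2, 138.2]
orientation: [3.129, -0.281, 0.0]
ft_force: [1.6, 0.3, 2.8]
width: 24.0
```

Request:
move_arm --pt "-3 0.53 0 0 0 0 10" --pt "-6 1.06 0 0 0 0 10" --pt "-9 1.6 0 0 0 0 10" --pt "-12 2.1 0 0 0 0 10"

```text
t: 17.72
ee_pos: [599.3, -204.1, 138.2]
orientation: [3.129, -0.281, 0.0]
ft_force: [1.6, -0.6, 3.2]
width: 23.8
```

Request:
move_arm --pt "-3 0.53 0.1 0 0 0 10" --pt "-6 1.06 0.15 0 0 0 10" --pt "-9 1.6 0.15 0 0 0 10" --pt "-12 2.1 0.15 0 0 0 10"

```text
t: 18.05
ee_pos: [587.3, -201.9, 138.2]
orientation: [3.129, -0.281, 0.0]
ft_force: [1.0, 0.3, 3.0]
width: 23.9
```

Request:
move_arm --pt "-3 0.53 0 0 0 0 10" --pt "-6 1.06 0 0 0 0 10" --pt "-9 1.6 0 0 0 0 10" --pt "-12 2.1 0 0 0 0 10" --pt "-12 2.1 0 0 0 0 10"

```text
t: 18.47
ee_pos: [574.7, -199.7, 138.1]
orientation: [-3.129, 0.281, 0.002]
ft_force: [-0.7, -1.5, 3.3]
width: 23.9
```

Request:
move_arm --pt "1 0 5 0 0 0 10" --pt "1 0 30 0 0 0 10" --pt "1 0 65 0 0 0 10" --pt "-10 10 100 0 0 0 10" --pt "-25 40 120 0 0 0 10"

```text
t: 18.88
ee_pos: [552.0, -162.1, 261.2]
orientation: [3.127, -0.285, 0.005]
ft_force: [1.5, 0.1, -1.3]
width: 23.5
```

Run:
```python
from h import *
np.set_printoptions(precision=2,suppress=True)
w=get_image("wrist");b=w["color"][100:300,200:500,::-1]
i=get_image("side");a=i["color"][205:305,250:370,::-1]
A=cv2.resize(a,(360,300),interpolation=2);B=cv2.resize(b,(440,293),interpolation=2);B=np.vstack([B,np.zeros((7,440,3),np.uint8)])
cv2.imwrite("pics/c3.png",np.hstack([A,B]));st()
```

```text
t 18.9833 tray xy [-9.97 32.71] teeth z 138.57252091476656 F [-0.02 -0.12 -2.57] M [-0.08  0.06  0.02] yaw 349.79974261725 [ 549.94 -157.65  261.47] 23.413766136119296
```

View pics/c3.png

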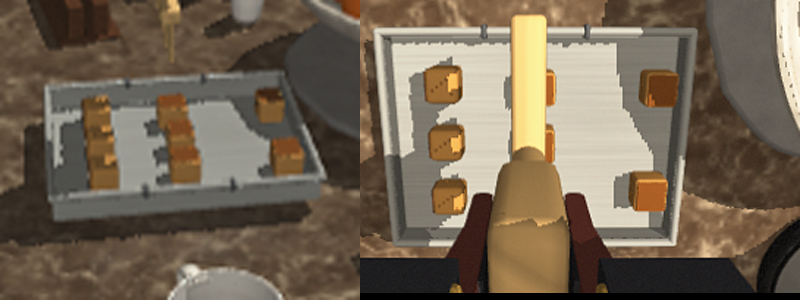

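Request:
move_arm --pt "-2 25 0 0 0 0.05 10" --pt "-4 62 0 0 0 0.1 10" --pt "-7 100 0 0 0 0.15 10" --pt "-10 138 0 0 0 0.2 10" --pt "-13 176 0 0 0 0.213 10"

```text
t: 19.4
ee_pos: [536.3, 17.4, 256.9]
orientation: [-3.141, -0.056, 0.005]
ft_force: [0.1, 0.1, -2.5]
width: 23.9
```

Request:
move_arm --pt "-3 38 0 0 0 0 10" --pt "-6 76 0 0 0 0 10" --pt "-9 110 0 0 0 0 10" --pt "-9 138 -10 0 0 0 10" --pt "-9 138 -20 0 0 0 10"

```text
t: 19.82
ee_pos: [528.1, 158.2, 237.3]
orientation: [-3.14, -0.059, 0.001]
ft_force: [-0.3, 0.2, -2.1]
width: 24.0
```

Request:
move_arm --pt "0 0 -15 0 0 0 10" --pt "0 0 -30 0 0 0 10" --pt "0 0 -40 0 0 0 10" --pt "0 0 -40 0 0 0 10"

```text
t: 20.15
ee_pos: [526.5, 153.0, 195.0]
orientation: [3.139, 0.053, -0.01]
ft_force: [0.3, 0.8, -2.9]
width: 23.9
```

```bash
python3 -c "
from h import *
np.set_printoptions(precision=3,suppress=True)
st();print(get_obs()['orientation'])"
```

```text
t 20.15 tray xy [-87.755 334.424] teeth z 72.09031934211933 F [ 0.291  0.757 -2.9  ] M [-0.1    0.038  0.013] yaw 1.9325359481180846 [526.492 153.05  194.99 ] 23.90563248554519
[ 3.139  0.053 -0.01 ]
```

Request:
move_arm --pt "0 0 -4 0 0 0 10" --pt "0 0 -8 0 0 0 10" --pt "0 0 -10 0 0 0 10" --pt "0 0 -10 0 0 0 10"

```text
t: 20.48
ee_pos: [528.6, 153.9, 188.2]
orientation: [3.141, 0.053, -0.0]
ft_force: [0.6, 0.1, -2.0]
width: 23.9
```

Request:
move_arm --pt "-0.5 3 -6 0 0 0 10" --pt "-0.5 3 -14 0 0 0 10" --pt "-0.5 3 -20 0 0 0 10" --pt "-0.5 3 -26 0 0 0 10" --pt "-0.5 3 -30 0 0 0 10"

```text
t: 20.9
ee_pos: [527.5, 156.9, 157.1]
orientation: [3.141, 0.054, -0.002]
ft_force: [-0.2, 0.6, -2.1]
width: 24.1
```

Request:
move_arm --pt "0 0 -6 0 0 0 10" --pt "0 0 -12 0 0 0 10" --pt "0 0 -16 0 0 0 10" --pt "0 0 -18 0 0 0 10"

```text
t: 21.23
ee_pos: [527.7, 156.9, 139.3]
orientation: [3.141, 0.053, -0.002]
ft_force: [-0.9, 0.3, -2.2]
width: 23.7
```

Request:
move_arm --pt "0 0 -1.5 0 0 0 10" --pt "0 0 -3 0 0 0 10" --pt "0 0 -3 0 0 0 10"

```text
t: 21.48
ee_pos: [528.0, 157.1, 137.1]
orientation: [3.141, 0.053, -0.0]
ft_force: [0.4, 0.2, -2.5]
width: 23.7
```

Request:
move_arm --pt "0 0 -1.5 0 0 0 10" --pt "0 0 -3 0 0 0 10" --pt "0 0 -3 0 0 0 10"

```text
t: 21.73
ee_pos: [528.0, 157.1, 134.1]
orientation: [3.141, 0.053, 0.0]
ft_force: [-0.8, -0.3, -2.2]
width: 23.9
```

Request:
move_arm --pt "0 0 -0.7 0 0 0 10" --pt "0 0 -0.7 0 0 0 10" --pt "0 0 -0.7 0 0 0 10"

```text
t: 21.98
ee_pos: [528.1, 157.1, 133.6]
orientation: [-3.141, -0.053, -0.0]
ft_force: [-0.3, -0.0, -3.1]
width: 23.8
```

Request:
move_arm --pt "0 0 -0.6 0 0 0 10" --pt "0 0 -0.6 0 0 0 10" --pt "0 0 -0.6 0 0 0 10"

```text
t: 22.23
ee_pos: [528.1, 157.1, 133.0]
orientation: [-3.141, -0.053, -0.0]
ft_force: [-0.1, 0.5, -1.8]
width: 23.8
```

Request:
move_arm --pt "0 0 -0.3 0 0 0 10" --pt "0 0 -0.3 0 0 0 10" --pt "0 0 -0.3 0 0 0 10"

```text
t: 22.48
ee_pos: [528.1, 157.1, 132.7]
orientation: [-3.141, -0.053, -0.0]
ft_force: [-0.8, -0.2, -1.7]
width: 23.8
```

Request:
move_arm --pt "0 0 -0.4 0 0 0 10" --pt "0 0 -0.4 0 0 0 10" --pt "0 0 -0.4 0 0 0 10"

```text
t: 22.73
ee_pos: [528.1, 157.1, 132.7]
orientation: [-3.141, -0.053, -0.0]
ft_force: [-2.1, -2.0, 4.7]
width: 23.7
```

Request:
move_arm --pt "0 0 -0.3 0 0 0 10" --pt "0 0 -0.3 0 0 0 10" --pt "0 0 -0.3 0 0 0 10"

```text
t: 22.98
ee_pos: [528.2, 157.1, 132.6]
orientation: [-3.141, -0.053, -0.0]
ft_force: [-3.1, -3.3, 8.2]
width: 23.9
```

Seated on the rails. I'll release it and retreat upwards.

Request:
move_arm --pt "0 0 0.5 0 0 0 30" --pt "0 0 0.5 0 0 0 60" --pt "0 0 0.5 0 0 0 80" --pt "0 0 0.5 0 0 0 80" --pt "0 0 0.5 0 0 0 80"

```text
t: 23.4
ee_pos: [528.1, 157.2, 132.3]
orientation: [3.141, 0.054, -0.0]
ft_force: [-0.1, -1.1, 1.0]
width: 53.6
```

Request:
move_arm --pt "0 0 0 0 0 0 80" --pt "0 0 0 0 0 0 80" --pt "0 0 20 0 0 0 80" --pt "0 0 55 0 0 0 80" --pt "0 0 90 0 0 0 80"

```text
t: 23.82
ee_pos: [527.0, 156.8, 222.3]
orientation: [3.14, 0.053, -0.005]
ft_force: [-0.7, 0.3, -0.2]
width: 79.9
```

Request:
move_arm --pt "0 0 35 0 0 0 80" --pt "0 0 70 0 0 0 80" --pt "-20 -30 90 0 0 0 80" --pt "-30 -30 110 0 0 0 80" --pt "-30 -30 110 0 0 0 80"

```text
t: 24.23
ee_pos: [498.4, 126.7, 336.7]
orientation: [-3.14, -0.052, -0.01]
ft_force: [0.5, 0.0, 0.8]
width: 80.2
```

Run:
```python
from h import *
np.set_printoptions(precision=1,suppress=True)
w=get_image("wrist");i=get_image("scene");d=get_image("side")
A=cv2.resize(d["color"][140:360,250:370,::-1],(327,600),interpolation=2);B=cv2.resize(w["color"][60:,160:500,::-1],(473,473),interpolation=2);B=np.vstack([B,np.zeros((127,473,3),np.uint8)])
cv2.imwrite("pics/c4.png",np.hstack([A,B]))
for l,z in (("salt_shaker",0),("teacup",0),("rake",10),("pepper_mill",0)):
  print(l,[(im["location"],round(im["p"],2)) for im in mark_of(i,l)],[(im["location"],round(im["p"],2)) for im in mark_of(d,l)])
st()
```

```text
salt_shaker [([204.7, 341.5], 0.78)] [([211.4, 333.9], 0.65)]
teacup [([356.5, 385.5], 0.75)] [([322.9, 320.5], 0.61), ([242.5, 304.5], 0.23)]
rake [([205.6, 266.8], 0.77), ([190.7, 310.7], 0.73)] [([209.4, 274.9], 0.85)]
pepper_mill [([171.5, 260.4], 0.59)] [([178.4, 279.3], 0.72)]
t 24.7833 tray xy [-111.2  304. ] teeth z 208.86970210892477 F [-0.8  1.2 -0.5] M [ 0.   0.1 -0. ] yaw 1.9613960909932997 [498.  127.2 331.8] 79.84165122003617
```

View pics/c4.png

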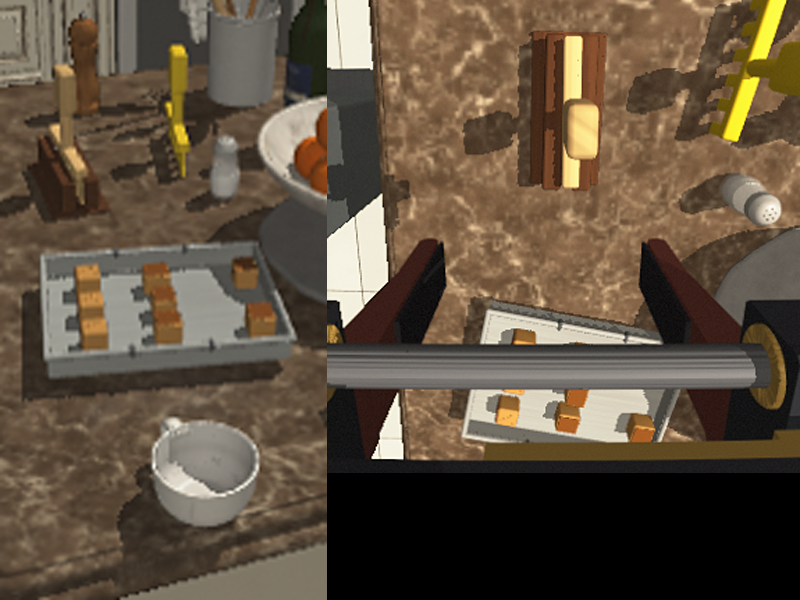

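The rake is upright and seated. The chunks lie 3/3/2 in a single layer, and the bystanders haven't moved. I'm handing the job in.

```bash
python3 -c "
from workcell import *
print(close_job())"
```

```text
the job is handed in; nothing more can be done
None
```

The job is done and handed in at about 25 s of the 67 s allowed; no verdict was reported.

- **What I did:** I knocked the three top chunks off with the teeth held just above the lower ones. Then I made two slow strokes on the tray floor: the front row into the near third, then the second row into the middle. The rake went back into its stand.
- **Last pictures:** They show all eight chunks in a single layer, three near (x about −76 mm), three in the middle (about 5 mm) and two far (about 105 mm). The near and middle positions are estimates from where the rake stopped. The rake stands upright in its stand. The salt shaker, pepper mill and teacup were found where they started, within the detector's few pixels.
- **Forces:** During the strokes the sampled pressure was about 4 to 6 N, allowing for the rake's 2.2 N weight. It dipped to about 2.6 N at the start of the second stroke. Readings scatter by about 1 N and I only saw one per move, so a brief excursion between samples is possible. Seating the rake peaked at about 10 N on the stand.
- **What disagreed:** The fixed cameras put the tray about 7 to 15 mm from where the wrist camera did. I used the wrist camera, and the gaps and contacts came out as expected.

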